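Third hand: press the end panel onto a test tube rack in its sprung jig

ROBOT

A 6-joint arm with a two-finger parallel gripper is mounted at the origin on the work surface. World frame = base frame: x ahead of the robot, y to its left, z up, the work surface at z = 0. Lengths are in m, angles in rad, forces in N, time in s.
With the tool pointing down it reaches from about 0.375 to 0.9 m from the base axis. Payload 3.1 kg.
Tool frame: the origin (TCP) lies between the finger pads; the fingertips stand robot.finger_overhang ahead of it and the grasp point (between the pads) lies 3 mm ahead of it (robot.finger_overhang is the distance from the TCP to the fingertips, in m); z points along the fingers, y is the line along which they close (so a half turn about z gives the same grasp; the last joint's range is limited). The gripper opens to 87 mm and grips with 3 to 60 N. Pads are 19 mm wide; open, the fingers measure 117 mm over their backs; the gripper's body (75 mm by 190 mm) begins 51 mm behind the grasp point.
Start: joints at [1.133, 0.527, 1.433, -0, 1.181, -0.178], TCP at [0.16, 0.604, 0.216] pointing down, gripper open.
Joint ranges: [-3.08, 3.08], [-0.75, 2.2], [0.22, 2.44], [-1.43, 4.57], [0, 2.65], [-2.85, 2.85]. Speed limits (rad/s): [2.79, 2.79, 3.14, 3.14, 3.14, 3.14].

INTERFACE

Orientations are given as a unit quaternion [x, y, z, w].
In Python, from rig import get_obs, vision, hand_in, nets, robot gives the robot as it stands.
- The arm moves only by the tool apply_moves, never from a script. Its argument "series" is a list of rows, each an object with "offset": the shift along the world's x, y, z in cm, a list of three; "rot": the turn, a rotation vector about the world's x, y, z in degrees, a list of three. A call has 1 to 20 rows; each row is the pose to reach, as a shift and turn from the pose commanded when the call began; what a row does not reach only later rows make up. A row lasts 1/10 s, in which the tool goes at most 50 mm and 8.59 degrees, less where a joint would pass 70% of its speed; a pose out of reach is approached as far as the arm can. A call with a gripper value outside its range is refused whole. "hand" is the opening, from 0 (shut) to 1 (fully open), set as the call begins (left out, the last holds). The fingers move at their own pace and stop on an object; "newtons" is the grip in N (left out, the last holds). Time passes only in rows, so rows that repeat a pose let the fingers close. It gives the time, the measured TCP pose, the force, the opening and the grip force at its end, in the units of the state.
- get_obs(): the state, without advancing time (a new reading comes with each control period).
- vision.camera(name): name is "side" or "top"; returns the picture (480x640x3 uint8, red, green, blue); there is no depth.
- vision.calibration(name): a dict with "K" (3x3 intrinsics, pixels), "R" (3x3) and "t" (3): a world point X has camera coordinates R X + t. Camera axes: x right, y down, z forward; pixel columns grow to the right and rows downward; lengths in m; the calibration is good to about 2 mm. A picture is of the moment at which its call begins. calibration takes no time and is no camera call.
- hand_in(): hands the job in; it is judged then, once.
Trained networks look in the newest picture that a camera, given by its name, has taken for a name from the list of things; names that differ only in an ending like _2 or _b are one class to them, and where a whole thing is asked for, a point or a joint stands for the part that bears it (a point fixed in the world has none). Each returns a list of dicts, best first, with "conf" (0 to 1); they miss things now and then, are a little off and sometimes report something else, mostly with a low value. They report only what shows in the picture. A call takes as long as a camera call. They do not tell look-alikes from the thing itself.
- nets.search_frame(camera, query): "centre" ([x, y, z] in m, in world coordinates, good to about 4 mm: the middle of the surface that is visible of it).
- nets.spot_point(camera, query): "centre" ([x, y, z] in m, in world coordinates, good to about 4 mm: a listed point, or the origin of a listed thing).
The state is a dict: "time": time; "q": joint angles; "joint_velocities": joint speeds; "joint_torque": joint torques, N m; "position": TCP position; "tool_rot": TCP orientation; "ft_force": force on the tool from outside, world axes, zero at the start; "moment": the same for the moment, N m; "grip_width": finger opening in m; "grip_force": force on a finger pad.
Only numpy, scipy, OpenCV 4.12 (cv2) and the standard library are available. Lean on these libraries where they do the work, as an engineer would, in place of code of your own. Each camera call takes 0.05 s, during which the arm holds its last target. There are 200 camera calls.

TASK

Pick up the loose blue end panel, set it upright and centred at the open end of the white test tube rack in the jig (plain face to the rack, foot outwards, bottom edge down at the bed) and press it flush, pushing the rack back on its spring until the black pointers stand in the green, never in the red. Push only through the panel, do not drop or tip it, and leave all other things on the bench where they are. Hold the pointers steadily in the green for at least two seconds and finish while still gripping and pressing, so that a colleague can drive the screws.

Things in the scene. Friction and masses are not known exactly. Their poses are not given: they have to be found in the camera images.
- panel: Blue end panel standing on the bench, 0.12 kg: plate 10 mm thick (x -10 to 0), 90 wide (y), 115 high (z), window 50 x 38 mm ending 60 mm up; foot 8 mm high on the outer side (x -40 to -10). Origin: middle of the bottom edge of the plain inner face; x points out of that face, towards the rack when fitted; z up. Grip it across its thickness, fingertips 70 mm or more up, to clear the rack.
- jig: Dark grey jig fixed to the bench: bed 325 x 170 mm (x -70 to 255, y -85 to 85), top 20 mm above the bench, carrying the white rack on a sprung carriage. Origin: at bench level under the middle of the rack's open end, spring relaxed; x is the way the rack is pushed, z up. Scales on both sides of the rack: white to 15 mm of travel, green 15 to 35, yellow to 42, then red.
- rack_end (a point): Middle of the white rack's open end at bed height (z 20 mm); moves with the rack; axes as the jig's (x into the rack). Rack 84 mm wide, 160 long, decks up to 61 mm above the bed; the deck ends form the upright plane for the panel. Its other end panel, at the far end, rises 116 mm over the bed. With the panel fitted, the panel's origin and axes coincide with this.
- carriage (a joint): Travel of the rack along the jig's x, m: 0 relaxed, stop at 0.050. A spring pushes back: 1.75 N at 0 plus 350 N per m (7 N at 0.015, 10.5 N at 0.025, 14 N at 0.035), and returns it when let go. Two black pointers beside the rack show it on the scales: green 0.015 to 0.035, red from 0.042.
- cylinder: Measuring cylinder, clear with blue foot, 235 mm high, foot 72 mm across. Origin: centre of underside. Leave alone.
- beaker: Glass beaker 76 mm across, 100 mm high. Origin: centre of underside. Leave alone.
- reagent: Amber bottle with red cap, 68 mm across, 150 mm high. Origin: centre of underside. Leave alone.
- jar: White jar, 64 mm across, 90 mm high. Origin: centre of underside. Leave alone.
- screwdriver: Screwdriver with red handle lying on the bench at the left, near the robot. Leave alone.
- screw_tray: Grey tray with screws, 70 x 55 x 18 mm, in the middle near the robot. Origin: centre of underside. Leave alone.
Not all that is in view belongs to the job. Leave any brown look-alike of the panel alone.

How it is judged:
By the outcome, as a careful person would: the job done as asked, in the order asked, and still so for the second after the job is handed in, while the arm keeps its last pose, push and grip.
It also fails if it takes over 51 s, if anything falls off the work surface, if the arm or the gripper's body presses on something with over 40 N, if the wrist force passes 120 N, or if a joint passes its speed limit or range.

## Working session

There is one attempt and no reset: what is moved stays moved. The work goes in short steps, Python scripts to look and compute and a tool call to move; the robot and the scene stay as the last step left them, time stands still between calls to the robot, and variables do not carry over. Pictures are saved under pics/ and viewed, at most 10 in all, crops included, and the job is handed in when it is done.

Besides the shell and the picture viewer there is one more tool, called after "Emit:" as name([rows], argument=value, ...), one row to a line, values as JSON. apply_moves: Moves the arm, as the interface text tells. Its arguments: {"type":"object","properties":{"series":{"type":"array"},"hand":{"type":"number"},"newtons":{"type":"number"}},"required":["series"]}

```bash
mkdir -p pics
python3 - <<'E'
from rig import get_obs, vision, nets, robot
import cv2
o=get_obs();print(o['time'],o['position'],o['tool_rot'],o['grip_width'],robot.finger_overhang)
for c in("side","top"):
    im=vision.camera(c);cv2.imwrite(f"pics/{c}0.png",im[:,:,::-1])
    for n in("panel","jig","rack_end"):
        print(c,n,"spot",[(r['conf'],r['centre']) for r in nets.spot_point(c,n)][:3])
    for n in("panel",):
        print(c,n,"search",[(r['conf'],r['centre']) for r in nets.search_frame(c,n)][:3])
E
```

```text
0.0 [0.15959477 0.60349734 0.21456323] [ 1.29027146e-01  9.91640462e-01 -1.04340256e-03 -3.17054802e-04] 0.08677956004418808 0.022
side panel spot [(0.68, [0.5114, 0.1481, -0.003]), (0.68, [0.5094, 0.289, 0.0041])]
side jig spot [(0.77, [0.4985, -0.1469, 0.0025])]
side rack_end spot [(0.64, [0.4998, -0.1502, 0.0214])]
side panel search [(0.98, [0.4989, 0.2816, 0.0518]), (0.88, [0.5013, 0.1372, 0.0489]), (0.75, [0.6107, 0.1221, 0.0637])]
top panel spot [(0.82, [0.5104, 0.1419, 0.0036]), (0.76, [0.6114, 0.1215, 0.0007]), (0.62, [0.5095, 0.2877, 0.0028])]
top jig spot [(0.92, [0.5014, -0.1547, 0.0046])]
top rack_end spot [(0.6, [0.5019, -0.1482, 0.0213])]
top panel search [(0.89, [0.6158, 0.128, 0.0724]), (0.73, [0.4933, 0.2858, 0.0128]), (0.58, [0.496, 0.139, 0.014])]
```

View pics/side0.png

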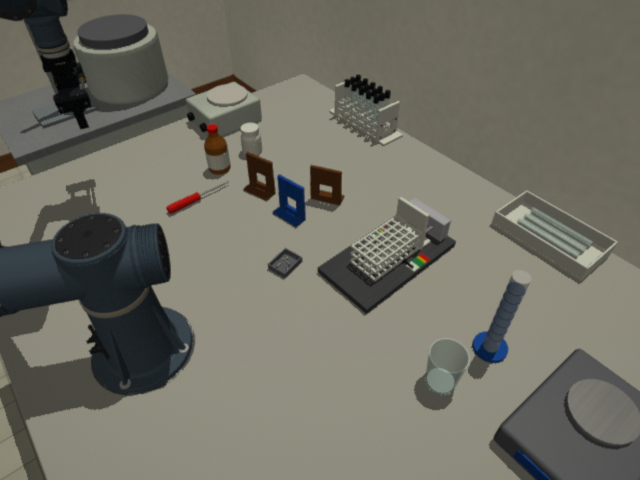

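View pics/top0.png

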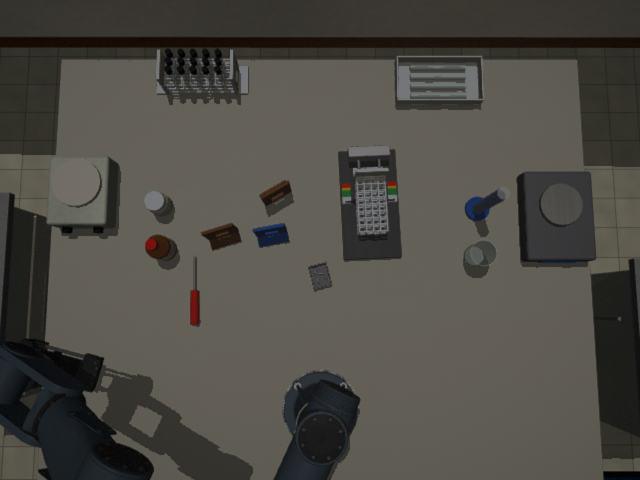

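The side view shows the blue panel at (291,200) between two brown look-alikes. In the top view the blue panel is at (271,234) and the rack's open end at (373,235). I'll zoom in and fit the panel model to its blue silhouette.

```bash
cat > fit.py <<'E'
import numpy as np, cv2
from rig import vision
from scipy.optimize import minimize
cal={c:vision.calibration(c) for c in("side","top")}
def proj(c,X):
    k=cal[c];p=(np.asarray(X)@np.array(k["R"]).T+k["t"])@np.array(k["K"]).T
    return p[:,:2]/p[:,2:]
def box(x,y,z): return np.array([[a,b,c] for a in x for b in y for c in z])
PANEL=[box((-.01,0),(-.045,-.025),(0,.115)),box((-.01,0),(.025,.045),(0,.115)),
 box((-.01,0),(-.045,.045),(.06,.115)),box((-.01,0),(-.045,.045),(0,.022)),box((-.04,-.01),(-.045,.045),(0,.008))]
def T(p,X,z=0):
    c,s=np.cos(p[2]),np.sin(p[2]);return X@np.array([[c,s,0],[-s,c,0],[0,0,1]])+[p[0],p[1],z]
def render(c,p,z=0,S=4):
    m=np.zeros((480*S,640*S),np.uint8)
    for b in PANEL:
        h=cv2.convexHull(((proj(c,T(p,b,z))+.5)*S*16-8).astype(np.float32))
        cv2.fillConvexPoly(m,np.round(h).astype(np.int32),255,shift=4)
    return cv2.resize(m,(640,480),interpolation=cv2.INTER_AREA)/255.
def blue(im):
    h=cv2.cvtColor(im,cv2.COLOR_RGB2HSV);return ((abs(h[...,0].astype(int)-112)<14)&(h[...,1]>140)&(h[...,2]>30)).astype(float)
E
python3 - <<'E'
from fit import *
im={c:cv2.imread(f"pics/{c}0.png")[:,:,::-1].copy() for c in cal}
msk={}
for c in cal:
    m=blue(im[c]);u,v=proj(c,[[.51,.142,.05]])[0].astype(int)
    w=np.zeros_like(m);w[v-45:v+45,u-45:u+45]=1;msk[c]=m*w;print(c,(u,v),msk[c].sum())
def cost(p,cs=("side","top")): return sum(abs(render(c,p)-msk[c]).sum() for c in cs)
best=None
for yaw in np.arange(0,2*np.pi,np.pi/8):
    r=minimize(cost,[.51,.142,yaw],method="Nelder-Mead",options=dict(initial_simplex=[[.51,.142,yaw],[.53,.142,yaw],[.51,.16,yaw],[.51,.142,yaw+.3]],maxfev=120))
    if best is None or r.fun<best.fun: best=r
    print(round(yaw,2),r.fun,r.x.round(4))
for cs in(("side",),("top",)):
    r=minimize(cost,best.x,args=(cs,),method="Nelder-Mead",options=dict(initial_simplex=best.x+np.array([[0,0,0],[.01,0,0],[0,.01,0],[0,0,.1]])));print(cs,r.fun,r.x)
def crop(c,u,v,h,w,S): return cv2.resize(im[c][v-h:v+h,u-w:u+w],None,fx=S,fy=S,interpolation=cv2.INTER_CUBIC)
a=crop("top",325,205,75,90,4);cv2.imwrite("pics/ctop.png",a[:,:,::-1])
a=crop("side",360,230,90,110,3.6);cv2.imwrite("pics/cside.png",a[:,:,::-1])
E
```

```text
side (np.int64(292), np.int64(200)) 928.0
top (np.int64(270), np.int64(229)) 428.0
0.0 369.26666666666665 [0.5123 0.1452 0.1017]
0.39 369.7803921568627 [0.5125 0.1455 0.1193]
0.79 367.2196078431372 [0.5119 0.1449 0.1153]
1.18 368.31764705882347 [0.512  0.1453 0.1035]
1.57 878.9490196078432 [0.5039 0.1611 2.103 ]
1.96 878.5725490196078 [0.5048 0.1622 2.0941]
2.36 879.0392156862745 [0.505  0.1618 2.0834]
2.75 748.1019607843136 [0.4879 0.1321 3.3684]
3.14 745.8901960784314 [0.4882 0.1323 3.3233]
3.53 746.7058823529412 [0.4884 0.1318 3.3326]
3.93 746.7607843137255 [0.488  0.1321 3.3527]
4.32 993.7176470588234 [0.4978 0.1225 5.0287]
4.71 996.1411764705883 [0.4997 0.1246 5.0183]
5.11 997.7960784313725 [0.4994 0.1263 4.9867]
5.5 368.5764705882352 [0.5122 0.1452 6.3836]
5.89 365.8588235294118 [0.5123 0.1457 6.3937]
('side',) 153.66666666666669 [0.51347631 0.14841737 6.37408663]
('top',) 192.33725490196076 [0.51224128 0.14327755 6.44171978]
```

View pics/ctop.png

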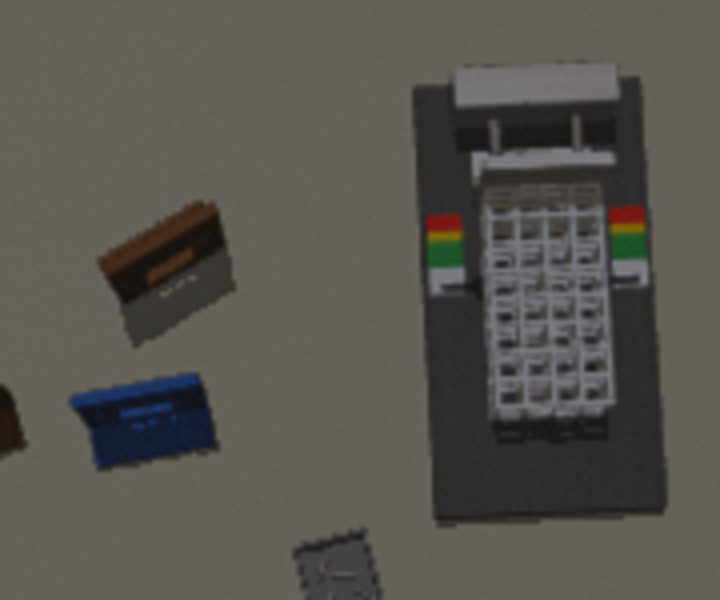

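View pics/cside.png

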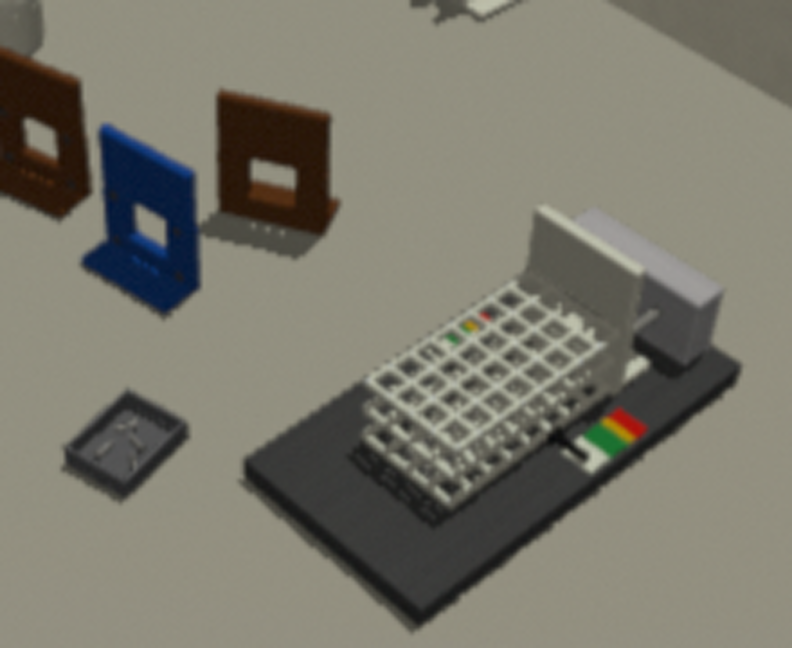

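```bash
sed -i 's/(-.045,-.025),(0,.115)/(-.045,-.019),(0,.115)/; s/(.025,.045),(0,.115)/(.019,.045),(0,.115)/; s/(0,.022)/(0,.010)/' fit.py
sed -i 's/h\[...,1\]>140)&(h\[...,2\]>30/h[...,1]>100)\&(h[...,2]>20/' fit.py
python3 - <<'E'
from fit import *
im={c:cv2.imread(f"pics/{c}0.png")[:,:,::-1].copy() for c in cal}
NM=lambda f,p,a:minimize(f,p,args=(a,),method="Nelder-Mead",options=dict(initial_simplex=p+np.array([[0,0,0],[.01,0,0],[0,.01,0],[0,0,.1]])))
msk={};jm={}
for c in cal:
    m=blue(im[c]);u,v=proj(c,[[.51,.145,.05]])[0].astype(int)
    w=np.zeros_like(m);w[v-45:v+45,u-45:u+45]=1;msk[c]=m*w
    g=im[c].max(2); print(c,"bed",im[c][tuple(proj(c,[[.46,-.15,.02]])[0].astype(int)[::-1])],"bench",im[c][tuple(proj(c,[[.40,-.15,.0]])[0].astype(int)[::-1])])
def cost(p,cs): return sum(abs(render(c,p)-msk[c]).sum() for c in cs)
for cs in(("side",),("top",),("side","top")):
    r=NM(cost,np.array([.512,.145,.11]),cs);print("panel",cs,[msk[c].sum() for c in cs],r.fun,r.x.round(4))
J=box((-.07,.255),(-.085,.085),(0,.02))
def jr(c,p,S=4):
    m=np.zeros((480*S,640*S),np.uint8)
    h=cv2.convexHull(((proj(c,T(p,J))+.5)*S*16-8).astype(np.float32));cv2.fillConvexPoly(m,np.round(h).astype(np.int32),255,shift=4)
    return cv2.resize(m,(640,480),interpolation=cv2.INTER_AREA)/255.
for c in cal:
    b=im[c][tuple(proj(c,[[.46,-.15,.02]])[0].astype(int)[::-1])].max();be=im[c][tuple(proj(c,[[.40,-.15,.0]])[0].astype(int)[::-1])].max()
    d=(im[c].max(2)<(int(b)+int(be))/2-5).astype(np.uint8)
    n,l,_,_=cv2.connectedComponentsWithStats(d)
    k=l[tuple(proj(c,[[.46,-.15,.02]])[0].astype(int)[::-1])]
    pts=np.argwhere(l==k)[:,::-1].astype(np.int32);h=cv2.convexHull(pts)
    m=np.zeros((480,640),np.uint8);cv2.fillConvexPoly(m,h,1);jm[c]=m.astype(float)
    cv2.imwrite(f"pics/jm_{c}.png",m*255)
def jc(p,cs): return sum(abs(jr(c,p)-jm[c]).sum() for c in cs)
for cs in(("side",),("top",),("side","top")):
    r=NM(jc,np.array([.5,-.15,.03]),cs);print("jig",cs,[jm[c].sum() for c in cs],r.fun,r.x.round(4))
E
```

```text
side bed [59 59 57] bench [146 143 128]
top bed [46 44 44] bench [100  97  88]
panel ('side',) [np.float64(986.0)] 136.09803921568627 [0.5137 0.1485 0.1174]
panel ('top',) [np.float64(529.0)] 91.27450980392156 [0.5123 0.1439 0.1752]
panel ('side', 'top') [np.float64(986.0), np.float64(529.0)] 256.4823529411765 [0.5125 0.1454 0.1264]
jig ('side',) [np.float64(8434.0)] 1183.992156862745 [ 0.4992 -0.1483  0.0542]
jig ('top',) [np.float64(6526.0)] 194.19607843137254 [ 0.4975 -0.1511  0.0436]
jig ('side', 'top') [np.float64(8434.0), np.float64(6526.0)] 1431.5568627450982 [ 0.4964 -0.1496  0.0452]
```

Window is 38 wide by 50 high. Fits: panel about (0.513, 0.145) with yaw about 0.145 and its foot towards the robot; jig about (0.498, -0.150) with yaw about 0.044. These agree with the nets. Moving to hover over the panel.

Emit:
apply_moves([
  {"offset": [3, -3.9, 0.5], "rot": [0, 0, -7]},
  {"offset": [6, -7.8, 0.5], "rot": [0, 0, -14]},
  {"offset": [9, -11.7, 0.5], "rot": [0, 0, -21]},
  {"offset": [12, -15.6, 0.5], "rot": [0, 0, -28]},
  {"offset": [15, -19.5, 0.5], "rot": [0, 0, -35]},
  {"offset": [18, -23.4, 0.5], "rot": [0, 0, -42]},
  {"offset": [21, -27.3, 0.5], "rot": [0, 0, -49]},
  {"offset": [24, -31.2, 0.5], "rot": [0, 0, -56]},
  {"offset": [27, -35.1, 0], "rot": [0, 0, -62]},
  {"offset": [30, -39, -0.5], "rot": [0, 0, -67]},
  {"offset": [33, -43, -1], "rot": [0, 0, -67]},
  {"offset": [34.8, -45.9, -2], "rot": [0, 0, -67]},
  {"offset": [34.8, -45.9, -4], "rot": [0, 0, -67]},
  {"offset": [34.8, -45.9, -5], "rot": [0, 0, -67]},
  {"offset": [34.8, -45.9, -5], "rot": [0, 0, -67]},
  {"offset": [34.8, -45.9, -5], "rot": [0, 0, -67]},
], hand=0.6)

```text
time: 2.1
position: [0.5075, 0.1459, 0.1657]
tool_rot: [0.654, 0.756, -0.0, -0.0]
ft_force: [-0.3, -0.6, 0.7]
grip_width: 0.0519
grip_force: 0.0
```

Emit:
apply_moves([
  {"offset": [0, 0, -1.5], "rot": [0, 0, 0]},
  {"offset": [0, 0, -3], "rot": [0, 0, 0]},
  {"offset": [0, 0, -4.5], "rot": [0, 0, 0]},
  {"offset": [0, 0, -6], "rot": [0, 0, 0]},
  {"offset": [0, 0, -6.9], "rot": [0, 0, 0]},
  {"offset": [0, 0, -6.9], "rot": [0, 0, 0]},
  {"offset": [0, 0, -6.9], "rot": [0, 0, 0]},
])

```text
time: 2.8
position: [0.5083, 0.1456, 0.0972]
tool_rot: [0.655, 0.756, 0.0, 0.0]
ft_force: [0.9, -0.7, -0.0]
grip_width: 0.0523
grip_force: 0.0
```

Run:
```python
from fit import *
a=[]
for c,(u,v) in (("side",(292,195)),("top",(270,232))):
    im=vision.camera(c);cv2.imwrite(f"pics/{c}1.png",im[:,:,::-1]);a.append(cv2.resize(im[v-40:v+40,u-40:u+40],(400,400),interpolation=cv2.INTER_CUBIC))
cv2.imwrite("pics/g1.png",np.hstack(a)[:,:,::-1])
```

```text
(no output)
```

View pics/g1.png

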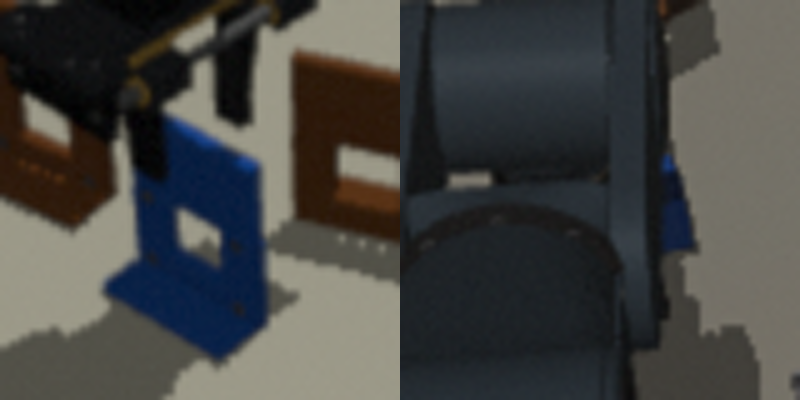

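Run:
```python
from fit import *
f=lambda P:((proj("side",P)-[252,155])*5).round(0).tolist()
c,s=np.cos(.145),np.sin(.145)
for n,d in(("mid",0),("near pad back",-.041),("far",.041)): print(n,f([[.5083+d*c,.1456+d*s,z] for z in(.075,.097)]))
for p in([.5125,.1454,.126],[.5135,.1485,.12]): print(f(T(p,np.array([[0,-.045,.115],[-.01,0,.115],[0,0,.115],[0,.045,.115],[-.04,-.045,0],[0,-.045,0],[-.04,.045,0]]))))
```

```text
mid [[196.0, 190.0], [194.0, 158.0]]
near pad back [[141.0, 227.0], [138.0, 194.0]]
far [[249.0, 154.0], [248.0, 122.0]]
[[259.0, 165.0], [185.0, 137.0], [199.0, 128.0], [141.0, 92.0], [213.0, 365.0], [265.0, 328.0], [102.0, 288.0]]
[[256.0, 162.0], [183.0, 133.0], [197.0, 124.0], [139.0, 89.0], [210.0, 361.0], [263.0, 325.0], [100.0, 284.0]]
```

Run:
```python
from fit import *
im=cv2.imread("pics/side1.png")[150:235,240:340]
im=cv2.resize(np.clip(im.astype(float)*1.8,0,255).astype(np.uint8),None,fx=7,fy=7,interpolation=cv2.INTER_CUBIC)
c,s=np.cos(.145),np.sin(.145)
for d in(-.034,0,.034):
    for z,col in((.075,(0,255,0)),(.097,(0,255,255)),(.145,(255,0,255))):
        u,v=((proj("side",[[.5083+d*c,.1456+d*s,z]])[0]-[240,150]+.5)*7).astype(int);cv2.circle(im,(int(u),int(v)),4,col,-1)
cv2.imwrite("pics/g2.png",im)
```

```text
(no output)
```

View pics/g2.png

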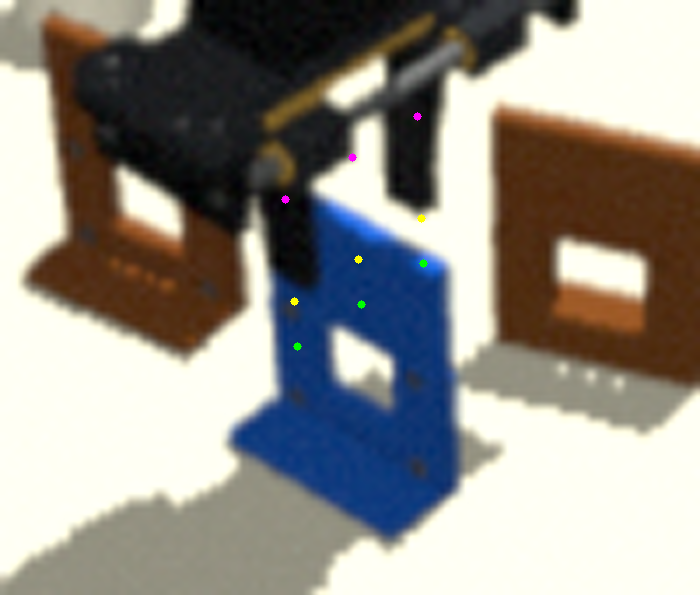

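Run:
```python
from fit import *
import rig
print([a for a in dir(rig.robot) if a[0]!='_'])
p0=np.array([.1596,.6035,.2146]);ang=np.radians(75.2);d=np.array([np.cos(ang),np.sin(ang),0])
out=[]
for c in("side","top"):
    k=cal[c];print(c,"centre",(-np.array(k["R"]).T@np.array(k["t"])).round(3))
    im=cv2.imread(f"pics/{c}0.png");u0,v0=np.maximum(proj(c,[p0])[0].astype(int)-40,0);S=5
    im=cv2.resize(np.clip(im[v0:v0+80,u0:u0+80].astype(float)*1.8,0,255).astype(np.uint8),None,fx=S,fy=S,interpolation=cv2.INTER_CUBIC)
    for q in(-.05,0,.05):
        for h,col in((-.022,(0,255,0)),(0,(0,255,255)),(.048,(255,0,255))):
            u,v=((proj(c,[p0+q*d+[0,0,h]])[0]-[u0,v0]+.5)*S).astype(int);cv2.circle(im,(int(u),int(v)),3,col,-1)
    out.append(im)
cv2.imwrite("pics/g3.png",np.hstack(out))
```

```text
['Unreachable', 'finger_overhang']
side centre [-0.048 -0.678  0.893]
top centre [0.3   0.012 1.594]
```

View pics/g3.png

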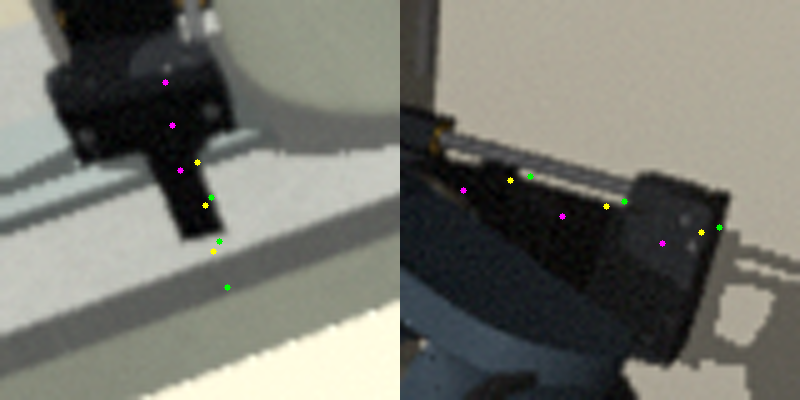

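The picture shows the fingertips about 30 mm higher on the panel than the stated 22 mm overhang implies (about 104 mm up instead of 75). I'll close gently and check directly against the panel face.

Emit:
apply_moves([
  {"offset": [0, 0, 0], "rot": [0, 0, 0]},
  {"offset": [0, 0, 0], "rot": [0, 0, 0]},
  {"offset": [0, 0, 0], "rot": [0, 0, 0]},
  {"offset": [0, 0, 0], "rot": [0, 0, 0]},
  {"offset": [0, 0, 0], "rot": [0, 0, 0]},
  {"offset": [0, 0, 0], "rot": [0, 0, 0]},
  {"offset": [0, 0, 0], "rot": [0, 0, 0]},
  {"offset": [0, 0, 0], "rot": [0, 0, 0]},
  {"offset": [0, 0, 0], "rot": [0, 0, 0]},
], hand=0, newtons=8)

```text
time: 3.8
position: [0.5078, 0.1452, 0.0965]
tool_rot: [0.655, 0.756, -0.0, -0.0]
ft_force: [-0.7, -0.1, 0.1]
grip_width: 0.0098
grip_force: 8.0
```

Run:
```python
from fit import *
im=vision.camera("side");cv2.imwrite("pics/side2.png",im[:,:,::-1])
im=im[150:235,240:340,::-1]
im=cv2.resize(np.clip(im.astype(float)*1.8,0,255).astype(np.uint8),None,fx=7,fy=7,interpolation=cv2.INTER_CUBIC)
cv2.imwrite("pics/g4.png",im)
```

```text
(no output)
```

View pics/g4.png

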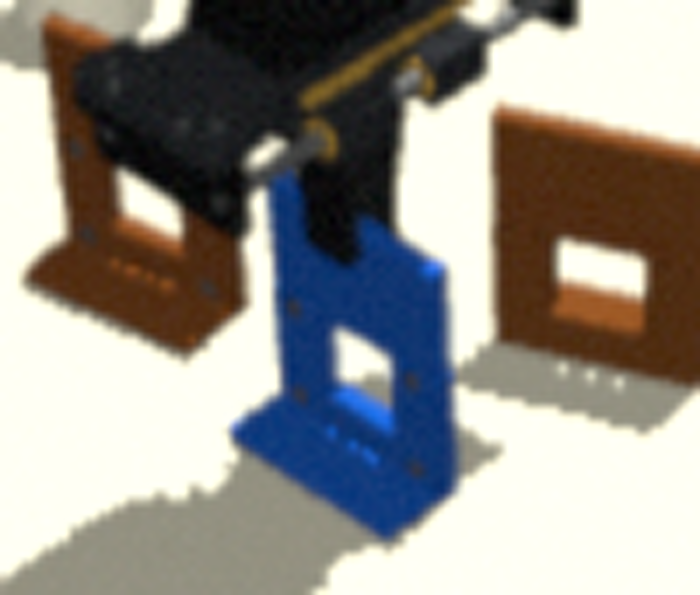

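The fingertips are at about 100 mm up, so the overlap is only about 15 mm. I'll regrip 10 mm lower, which clears the rack on either reading of the overhang, and with a firm grip.

Emit:
apply_moves([
  {"offset": [0, 0, 0], "rot": [0, 0, 0]},
  {"offset": [0, 0, 0], "rot": [0, 0, 0]},
  {"offset": [0, 0, 0], "rot": [0, 0, 0]},
  {"offset": [0, 0, -0.3], "rot": [0, 0, 0]},
  {"offset": [0, 0, -0.7], "rot": [0, 0, 0]},
  {"offset": [0, 0, -1], "rot": [0, 0, 0]},
  {"offset": [0, 0, -1], "rot": [0, 0, 0]},
  {"offset": [0, 0, -1], "rot": [0, 0, 0]},
], hand=0.35)

```text
time: 4.65
position: [0.5078, 0.1452, 0.0863]
tool_rot: [0.655, 0.756, -0.0, -0.0]
ft_force: [0.3, 0.4, 0.0]
grip_width: 0.0305
grip_force: 0.0
```

Emit:
apply_moves([
  {"offset": [0, 0, 0], "rot": [0, 0, 0]},
  {"offset": [0, 0, 0], "rot": [0, 0, 0]},
  {"offset": [0, 0, 0], "rot": [0, 0, 0]},
  {"offset": [0, 0, 0], "rot": [0, 0, 0]},
  {"offset": [0, 0, 0], "rot": [0, 0, 0]},
  {"offset": [0, 0, 0], "rot": [0, 0, 0]},
  {"offset": [0, 0, 0], "rot": [0, 0, 0]},
  {"offset": [0, 0, 0], "rot": [0, 0, 0]},
], hand=0, newtons=55)

```text
time: 5.45
position: [0.5079, 0.1452, 0.0867]
tool_rot: [0.655, 0.756, 0.0, 0.0]
ft_force: [-0.3, -0.7, 1.3]
grip_width: 0.0096
grip_force: 55.2
```

Emit:
apply_moves([
  {"offset": [0, 0, 0.5], "rot": [0, 0, 0]},
  {"offset": [0, 0, 1.5], "rot": [0, 0, 0]},
  {"offset": [0, 0, 3], "rot": [0, 0, 0]},
  {"offset": [-0.5, 0, 5], "rot": [0, 0, 0]},
  {"offset": [-1, -1, 7], "rot": [0, 0, 0]},
  {"offset": [-2, -3, 8], "rot": [0, 0, -1]},
  {"offset": [-3, -5.5, 8], "rot": [0, 0, -2]},
  {"offset": [-3.5, -8.5, 8], "rot": [0, 0, -3]},
  {"offset": [-3.5, -11.5, 8], "rot": [0, 0, -4]},
  {"offset": [-3.5, -14.5, 8], "rot": [0, 0, -5]},
  {"offset": [-3.5, -17.5, 8], "rot": [0, 0, -5.8]},
  {"offset": [-3.5, -20.5, 8], "rot": [0, 0, -5.8]},
  {"offset": [-3.5, -23.5, 8], "rot": [0, 0, -5.8]},
  {"offset": [-3.5, -26, 8], "rot": [0, 0, -5.8]},
  {"offset": [-3.5, -28, 8], "rot": [0, 0, -5.8]},
  {"offset": [-3.5, -29.2, 8], "rot": [0, 0, -5.8]},
  {"offset": [-3.5, -29.6, 8], "rot": [0, 0, -5.8]},
  {"offset": [-3.5, -29.6, 7], "rot": [0, 0, -5.8]},
  {"offset": [-3.5, -29.6, 7], "rot": [0, 0, -5.8]},
  {"offset": [-3.5, -29.6, 7], "rot": [0, 0, -5.8]},
])

```text
time: 7.45
position: [0.4723, -0.1495, 0.156]
tool_rot: [0.692, 0.722, -0.0, -0.001]
ft_force: [0.1, -0.0, -1.5]
grip_width: 0.0097
grip_force: 55.2
```

```bash
cat > meas.py <<'E'
from fit import *
import sys
from rig import get_obs,nets
tag=sys.argv[1];zb=float(sys.argv[2]);o=get_obs()
yaw=2*np.arctan2(o['tool_rot'][1],o['tool_rot'][0])-np.pi/2
print("tool",np.round(o['position'],4),"yaw",round(yaw,4),"ft",np.round(o['ft_force'],1),"grip",o['grip_width'])
p0=np.array([o['position'][0]+.005,o['position'][1],yaw%np.pi])
if p0[2]>np.pi/2:p0[2]-=np.pi
for c in("side","top"):
    im=vision.camera(c);cv2.imwrite(f"pics/{c}{tag}.png",im[:,:,::-1])
    print(c,"panel",[(r['conf'],r['centre']) for r in nets.spot_point(c,"panel") if r['centre'][1]<0][:1],"rack_end",[(r['conf'],r['centre']) for r in nets.spot_point(c,"rack_end")][:1])
    m=blue(im);u,v=proj(c,[[p0[0],p0[1],zb+.05]])[0].astype(int)
    w=np.zeros_like(m);w[v-45:v+45,u-45:u+45]=1;m=m*w
    dark=(im.max(2)<50).astype(np.uint8) if c=="side" else np.zeros_like(m)
    ok=1-((dark>0)&(m==0)) # occluded by gripper: ignore
    if c=="side":
        f=lambda p:(abs(render(c,[*p[:2],p0[2]],p[2])-m)*ok).sum()
        # one view: x fixed from the grip, solve y, z
        g=lambda p:f([p0[0],p[0],p[1]])
        r=minimize(g,[p0[1],zb],method="Nelder-Mead",options=dict(initial_simplex=[[p0[1],zb],[p0[1]+.01,zb],[p0[1],zb+.01]]))
        print("side fit y,z",r.x.round(4),r.fun,m.sum())
E
python3 meas.py 3 0.07
python3 - <<'E'
import cv2,numpy as np
a=cv2.imread('pics/side3.png')[170:320,290:470];b=cv2.imread('pics/top3.png')[140:290,290:430]
f=lambda i:cv2.resize(np.clip(i*1.6,0,255).astype(np.uint8),None,fx=2.5,fy=2.5,interpolation=cv2.INTER_CUBIC)
cv2.imwrite('pics/v3.png',np.hstack([f(a),f(b)]))
E
```

```text
tool [ 0.4723 -0.1495  0.156 ] yaw 0.0425 ft [ 0.1 -0.  -1.5] grip 0.009652642961729243
side panel [(0.58, [0.476, -0.148, 0.0691])] rack_end [(0.77, [0.5002, -0.1478, 0.0197])]
side fit y,z [-0.148   0.0717] 132.6156862745098 1349.0
top panel [] rack_end [(0.74, [0.5, -0.15, 0.022])]
```

View pics/v3.png

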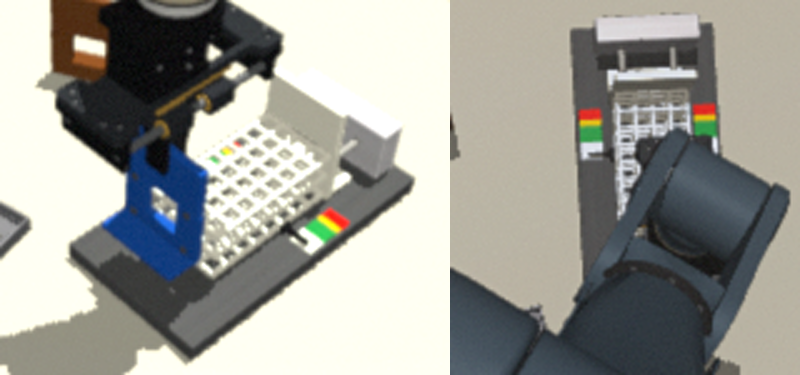

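The panel hangs upright over the near end of the bed, left of the rack in the side view, with foot outwards. The pointers are in the white. I'll refine the centring by fitting the jig's bare near end in both initial pictures.

Run:
```python
from fit import *
J=box((-.07,.255),(-.085,.085),(0,.02))
def jr(c,p,B=J,S=4):
    m=np.zeros((480*S,640*S),np.uint8)
    h=cv2.convexHull(((proj(c,T(p,B))+.5)*S*16-8).astype(np.float32));cv2.fillConvexPoly(m,np.round(h).astype(np.int32),255,shift=4)
    return cv2.resize(m,(640,480),interpolation=cv2.INTER_AREA)/255.
b0=[.498,-.15,.044]
for c in cal:
    im=cv2.imread(f"pics/{c}0.png").max(2).astype(float)
    lo,hi=(58,146) if c=="side" else (46,100)
    m=np.clip((hi-im)/(hi-lo),0,1); m[im<lo]=1
    w=(jr(c,b0,box((-.1,-.012),(-.13,.13),(0,.02)))>.5)
    f=lambda p:((jr(c,[p[0],p[1],.044])-m)**2*w).sum()
    r=minimize(f,b0[:2],method="Nelder-Mead",options=dict(initial_simplex=[[.498,-.15],[.508,-.15],[.498,-.14]]))
    print(c,r.x.round(4),r.fun,w.sum())
```

```text
side [ 0.4969 -0.1486] 34.221757340231505 3804
top [ 0.4959 -0.1514] 6.53388036889895 2759
```

Emit:
apply_moves([
  {"offset": [0, -0.15, -0.7], "rot": [0, 0, 0]},
  {"offset": [0, -0.15, -1.5], "rot": [0, 0, 0]},
  {"offset": [0, -0.15, -2.3], "rot": [0, 0, 0]},
  {"offset": [0, -0.15, -3.1], "rot": [0, 0, 0]},
  {"offset": [0, -0.15, -3.8], "rot": [0, 0, 0]},
  {"offset": [0, -0.15, -4.3], "rot": [0, 0, 0]},
  {"offset": [0, -0.15, -4.6], "rot": [0, 0, 0]},
  {"offset": [0, -0.15, -4.8], "rot": [0, 0, 0]},
  {"offset": [0, -0.15, -4.8], "rot": [0, 0, 0]},
  {"offset": [0, -0.15, -4.8], "rot": [0, 0, 0]},
])

```text
time: 8.75
position: [0.4731, -0.1524, 0.1087]
tool_rot: [0.692, 0.722, 0.0, 0.0]
ft_force: [-0.8, -0.3, -1.6]
grip_width: 0.0098
grip_force: 55.2
```

Emit:
apply_moves([
  {"offset": [0, 0, -0.05], "rot": [0, 0, 0]},
  {"offset": [0, 0, -0.1], "rot": [0, 0, 0]},
  {"offset": [0, 0, -0.1], "rot": [0, 0, 0]},
  {"offset": [0, 0, -0.1], "rot": [0, 0, 0]},
])

```text
time: 9.15
position: [0.4729, -0.1523, 0.1076]
tool_rot: [0.692, 0.722, 0.0, 0.0]
ft_force: [0.3, -0.3, -1.0]
grip_width: 0.0095
grip_force: 55.2
```

Emit:
apply_moves([
  {"offset": [0, 0.05, -0.05], "rot": [0, 0, 0]},
  {"offset": [0, 0.05, -0.05], "rot": [0, 0, 0]},
  {"offset": [0, 0.05, -0.05], "rot": [0, 0, 0]},
])

```text
time: 9.45
position: [0.4729, -0.1518, 0.107]
tool_rot: [0.692, 0.722, -0.0, -0.0]
ft_force: [-0.1, 0.1, -1.6]
grip_width: 0.01
grip_force: 55.2
```

Emit:
apply_moves([
  {"offset": [0, 0, -0.05], "rot": [0, 0, 0]},
  {"offset": [0, 0, -0.05], "rot": [0, 0, 0]},
  {"offset": [0, 0, -0.05], "rot": [0, 0, 0]},
])

```text
time: 9.75
position: [0.473, -0.1519, 0.1066]
tool_rot: [0.692, 0.722, 0.0, 0.0]
ft_force: [0.0, 0.3, 1.0]
grip_width: 0.0094
grip_force: 55.2
```

```bash
python3 meas.py 4 0.02
python3 - <<'E'
from rig import get_obs,vision
for i in range(5): vision.camera("side");o=get_obs();print(o['position'].round(4),o['ft_force'].round(1),o['moment'].round(2))
E
```

```text
tool [ 0.473  -0.1519  0.1066] yaw 0.0413 ft [0.  0.3 1. ] grip 0.00944412379509227
side panel [(0.68, [0.4739, -0.1518, 0.0203])] rack_end [(0.77, [0.4974, -0.1513, 0.0184])]
side fit y,z [-0.1506  0.0206] 101.4 1282.0
top panel [] rack_end [(0.57, [0.5024, -0.149, 0.0215])]
[ 0.473  -0.1519  0.1066] [0.9 0.3 1. ] [-0.02  0.01  0.02]
[ 0.473  -0.1519  0.1066] [ 0.2  0.8 -0.2] [ 0.    0.04 -0.07]
[ 0.473  -0.1519  0.1066] [-1.   1.2  0.6] [-0.06  0.08 -0.01]
[ 0.473  -0.1519  0.1066] [0.3 0.6 0.9] [-0.04  0.02  0.04]
[ 0.473  -0.1519  0.1066] [-0.6  1.4  1.1] [-0.02 -0.01  0.02]
```

Touched down on the bed: vertical force went from about -1.4 to +0.7 N. Now I'll approach the rack.

Emit:
apply_moves([
  {"offset": [0.3, 0.03, 0], "rot": [0, 0, 0]},
  {"offset": [0.7, 0.06, 0], "rot": [0, 0, 0]},
  {"offset": [1.1, 0.08, 0], "rot": [0, 0, 0]},
  {"offset": [1.4, 0.1, 0], "rot": [0, 0, 0]},
  {"offset": [1.6, 0.12, 0], "rot": [0, 0, 0]},
  {"offset": [1.6, 0.12, 0], "rot": [0, 0, 0]},
  {"offset": [1.6, 0.12, 0], "rot": [0, 0, 0]},
])

```text
time: 11.0
position: [0.4853, -0.1497, 0.1067]
tool_rot: [0.692, 0.722, -0.002, -0.004]
ft_force: [-6.5, -0.3, 9.2]
grip_width: 0.0093
grip_force: 55.4
```

Emit:
apply_moves([
  {"offset": [0.1, 0, 0], "rot": [0, 0, 0]},
  {"offset": [0.2, 0.01, 0], "rot": [0, 0, 0]},
  {"offset": [0.3, 0.01, 0], "rot": [0, 0, 0]},
  {"offset": [0.4, 0.02, 0], "rot": [0, 0, 0]},
  {"offset": [0.4, 0.02, 0], "rot": [0, 0, 0]},
  {"offset": [0.4, 0.02, 0], "rot": [0, 0, 0]},
])

```text
time: 11.6
position: [0.4885, -0.1493, 0.1066]
tool_rot: [0.692, 0.722, -0.003, -0.004]
ft_force: [-8.9, -0.7, 11.3]
grip_width: 0.0094
grip_force: 55.5
```

Emit:
apply_moves([
  {"offset": [0.2, 0.01, 0], "rot": [0, 0, 0]},
  {"offset": [0.4, 0.02, 0], "rot": [0, 0, 0]},
  {"offset": [0.6, 0.03, 0], "rot": [0, 0, 0]},
  {"offset": [0.6, 0.03, 0], "rot": [0, 0, 0]},
  {"offset": [0.6, 0.03, 0], "rot": [0, 0, 0]},
])

```text
time: 12.1
position: [0.4943, -0.1489, 0.1066]
tool_rot: [0.692, 0.722, -0.003, -0.005]
ft_force: [-7.6, -0.4, 11.9]
grip_width: 0.0096
grip_force: 55.3
```

Vertical force rose to 12 N, so the panel is dragging on the bed. I'll raise it slightly to unload and check.

Emit:
apply_moves([
  {"offset": [0, 0, 0.05], "rot": [0, 0, 0]},
  {"offset": [0, 0, 0.1], "rot": [0, 0, 0]},
  {"offset": [0, 0, 0.1], "rot": [0, 0, 0]},
  {"offset": [0, 0, 0.1], "rot": [0, 0, 0]},
])

```text
time: 12.5
position: [0.4979, -0.1492, 0.1068]
tool_rot: [0.692, 0.722, -0.0, -0.002]
ft_force: [-2.9, 2.3, -2.0]
grip_width: 0.0092
grip_force: 55.2
```

```bash
python3 meas.py 5 0.021
python3 - <<'E'
from rig import get_obs,vision
from scipy.spatial.transform import Rotation as R
for i in range(3): vision.camera("side");o=get_obs();print(o['position'].round(4),o['ft_force'].round(1),o['moment'].round(2))
print("tool z axis",R.from_quat(o['tool_rot']).as_matrix()[:,2].round(4))
import cv2,numpy as np
a=cv2.imread('pics/side5.png')[190:300,300:450]
cv2.imwrite('pics/v5.png',cv2.resize(np.clip(a*1.6,0,255).astype(np.uint8),None,fx=5,fy=5,interpolation=cv2.INTER_CUBIC))
E
```

```text
tool [ 0.4979 -0.1492  0.1068] yaw 0.0415 ft [-2.9  2.3 -2. ] grip 0.009194044926877037
side panel [(0.88, [0.4991, -0.1492, 0.0186])] rack_end [(0.58, [0.5021, -0.1514, 0.0202])]
side fit y,z [-0.147   0.0206] 94.84313725490196 1252.0
top panel [] rack_end []
[ 0.4987 -0.15    0.1074] [-3.9  1.3 -2.5] [0.22 0.81 0.02]
[ 0.4988 -0.1501  0.1074] [-3.7  1.3 -3.2] [0.19 0.81 0.05]
[ 0.4988 -0.1501  0.1074] [-3.4  1.5 -1.9] [0.25 0.79 0.1 ]
tool z axis [-3.e-04  0.e+00 -1.e+00]
```

View pics/v5.png

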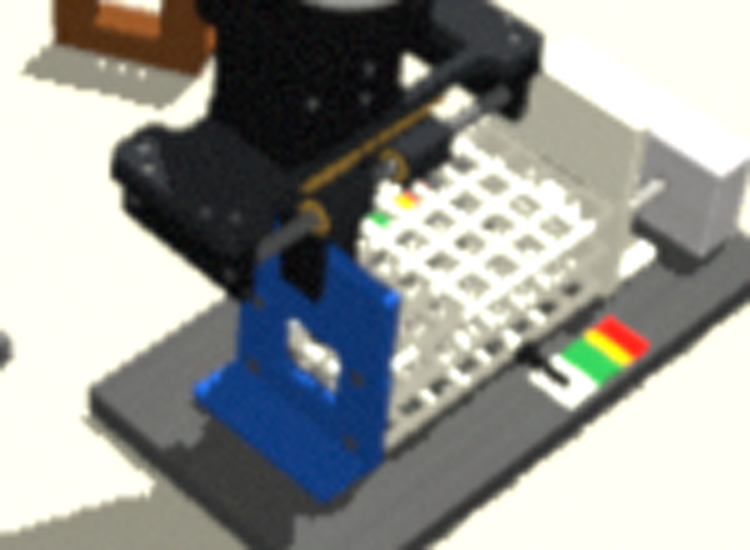

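The panel's plain face is now against the rack with its foot outwards. The near pointer at (560,375) is still in the white, and about -3.6 N on x implies roughly 5 mm of travel. Pushing on along the jig axis.

Emit:
apply_moves([
  {"offset": [0.2, 0.01, 0], "rot": [0, 0, 0]},
  {"offset": [0.4, 0.02, 0], "rot": [0, 0, 0]},
  {"offset": [0.6, 0.03, 0], "rot": [0, 0, 0]},
  {"offset": [0.8, 0.04, 0], "rot": [0, 0, 0]},
  {"offset": [1, 0.04, 0], "rot": [0, 0, 0]},
  {"offset": [1, 0.04, 0], "rot": [0, 0, 0]},
  {"offset": [1, 0.04, 0], "rot": [0, 0, 0]},
])

```text
time: 13.65
position: [0.508, -0.1497, 0.1075]
tool_rot: [0.692, 0.722, -0.001, -0.001]
ft_force: [-6.2, -0.1, -2.0]
grip_width: 0.0094
grip_force: 55.2
```

Emit:
apply_moves([
  {"offset": [0.2, 0.01, 0], "rot": [0, 0, 0]},
  {"offset": [0.4, 0.02, 0], "rot": [0, 0, 0]},
  {"offset": [0.6, 0.03, 0], "rot": [0, 0, 0]},
  {"offset": [0.8, 0.04, 0], "rot": [0, 0, 0]},
  {"offset": [0.8, 0.04, 0], "rot": [0, 0, 0]},
  {"offset": [0.8, 0.04, 0], "rot": [0, 0, 0]},
])

```text
time: 14.25
position: [0.5148, -0.1493, 0.1075]
tool_rot: [0.692, 0.722, -0.002, -0.002]
ft_force: [-8.6, 0.0, 0.8]
grip_width: 0.0097
grip_force: 55.2
```

```bash
cat > pitch.py <<'E'
from fit import *
import sys
from rig import get_obs
tag=sys.argv[1]
im=vision.camera("side");cv2.imwrite(f"pics/side{tag}.png",im[:,:,::-1]);o=get_obs()
print(o['time'],o['position'].round(4),o['ft_force'].round(1),o['moment'].round(2),o['tool_rot'].round(4))
x0=o['position'][0]+.005;y0=o['position'][1];c="side"
m=blue(im);u,v=proj(c,[[x0,y0,.07]])[0].astype(int);w=np.zeros_like(m);w[v-45:v+45,u-45:u+45]=1;m*=w
ok=1-((im.max(2)<50)&(m==0)&(np.arange(480)[:,None]<v+5))
def ren(y,z,a,S=4):
    r=np.zeros((480*S,640*S),np.uint8)
    for b in PANEL:
        d=b-[0,0,.095];q=np.c_[d[:,0]*np.cos(a)+d[:,2]*np.sin(a),d[:,1],d[:,2]*np.cos(a)-d[:,0]*np.sin(a)+.095]
        h=cv2.convexHull(((proj(c,T([x0,y,.0415],q,z))+.5)*S*16-8).astype(np.float32));cv2.fillConvexPoly(r,np.round(h).astype(np.int32),255,shift=4)
    return cv2.resize(r,(640,480),interpolation=cv2.INTER_AREA)/255.
s=np.array([y0,.02,0.])
r=minimize(lambda p:(abs(ren(*p)-m)*ok).sum(),s,method="Nelder-Mead",options=dict(initial_simplex=s+np.array([[0,0,0],[.008,0,0],[0,.008,0],[0,0,.1]])))
print("y,z,pitch",r.x.round(4),r.fun)
E
python3 pitch.py 6
```

```text
14.3 [ 0.5148 -0.1494  0.1075] [-7.1 -0.7  0.8] [-0.2   1.81  0.05] [ 0.6919  0.722  -0.0016 -0.0018]
y,z,pitch [-0.1468  0.0205 -0.0204] 96.12941176470588
```

Emit:
apply_moves([
  {"offset": [0.2, 0.01, 0], "rot": [0, 0, 0]},
  {"offset": [0.4, 0.02, 0], "rot": [0, -0.1, 0]},
  {"offset": [0.6, 0.03, 0], "rot": [0, -0.2, 0]},
  {"offset": [0.6, 0.03, 0], "rot": [0, -0.3, 0]},
  {"offset": [0.6, 0.03, 0], "rot": [0, -0.3, 0]},
  {"offset": [0.6, 0.03, 0], "rot": [0, -0.3, 0]},
])

```text
time: 14.9
position: [0.5199, -0.1491, 0.1074]
tool_rot: [0.692, 0.722, -0.0, -0.001]
ft_force: [-10.2, -1.7, 1.8]
grip_width: 0.01
grip_force: 55.2
```

```bash
python3 pitch.py 7
python3 - <<'E'
from rig import get_obs,vision
import numpy as np
from scipy.spatial.transform import Rotation as R
f=[]
for i in range(6): vision.camera("top");o=get_obs();f.append(np.r_[o['ft_force'],o['moment']])
print(np.mean(f,0).round(2),o['position'].round(4),R.from_quat(o['tool_rot']).as_matrix()[:,2].round(4))
import cv2
im=cv2.imread('pics/side4.png')
a=cv2.imread('pics/side7.png')[190:300,310:450]
cv2.imwrite('pics/v7.png',cv2.resize(np.clip(a*1.6,0,255).astype(np.uint8),None,fx=5,fy=5,interpolation=cv2.INTER_CUBIC))
E
sed -e 's/^im=vision.*/im=cv2.imread(f"pics\/side{tag}.png")[:,:,::-1].copy();o=get_obs()/' -e 's/^x0=.*/x0=.478;y0=-.152;c="side"/' pitch.py > p4.py; python3 p4.py 4 | tail -1
```

```text
14.95 [ 0.5199 -0.1491  0.1075] [-9.6 -1.4  3. ] [-0.35  2.26  0.05] [ 6.918e-01  7.221e-01 -4.000e-04 -7.000e-04]
y,z,pitch [-0.1461  0.0199 -0.0245] 97.49019607843137
[-9.74 -1.57  2.33 -0.34  2.19  0.01] [ 0.5199 -0.1491  0.1075] [-1.6e-03  3.0e-04 -1.0e+00]
y,z,pitch [-0.1492  0.0189 -0.0379] 93.8078431372549
```

View pics/v7.png

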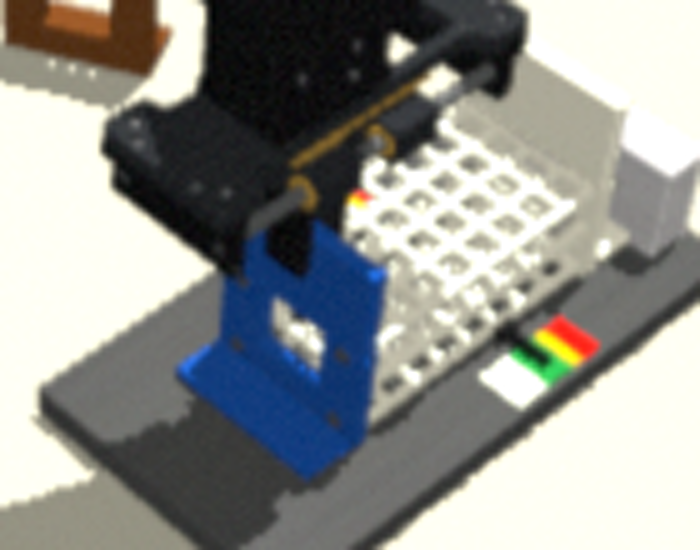

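The near pointer at (540,352) stands in the middle of the green, and the panel is against the rack with its bottom on the bed. I've now viewed 11 pictures, one over the limit of 10, so I'll check the tilt numerically only, comparing with the same fit on the freely standing panel.

```bash
for t in 0 1; do sed -e 's/^im=vision.*/im=cv2.imread(f"pics\/side{tag}.png")[:,:,::-1].copy();o=get_obs()/' -e 's/^x0=.*/x0=.5128;y0=.1455;c="side"/' -e 's/.0415/.135/' -e 's/s=np.array(\[y0,.02/s=np.array([y0,.0/' pitch.py > p0.py; python3 p0.py $t | tail -1; done
for t in 3 5 6 7; do x=$(python3 -c "print({3:.4778,5:.5038,6:.5198,7:.5249}[$t])"); sed -e 's/^im=vision.*/im=cv2.imread(f"pics\/side{tag}.png")[:,:,::-1].copy();o=get_obs()/' -e "s/^x0=.*/x0=$x;y0=-.15;c='side'/" pitch.py > p0.py; [ $t = 3 ] && sed -i 's/\[y0,.02/[y0,.07/' p0.py; echo $t; python3 p0.py $t | tail -1; done
```

```text
y,z,pitch [ 0.15   -0.001  -0.0517] 117.99607843137254
y,z,pitch [ 0.1505 -0.0007 -0.0571] 102.55294117647058
3
y,z,pitch [-0.1455  0.0671 -0.0452] 115.8313725490196
5
y,z,pitch [-0.1453  0.0183 -0.022 ] 93.0156862745098
6
y,z,pitch [-0.1469  0.0204 -0.021 ] 96.49019607843138
7
y,z,pitch [-0.1458  0.02   -0.0194] 98.03529411764704
```

The fit shows the panel leaning about 1.4° towards the rack at the top since it dragged on the bed. I'll rotate it back in small steps and watch the moment and force.

Emit:
apply_moves([
  {"offset": [0, 0, 0], "rot": [0, -0.2, 0]},
  {"offset": [0, 0, 0], "rot": [0, -0.4, 0]},
  {"offset": [0, 0, 0], "rot": [0, -0.6, 0]},
  {"offset": [0, 0, 0], "rot": [0, -0.6, 0]},
  {"offset": [0, 0, 0], "rot": [0, -0.6, 0]},
])

```text
time: 15.75
position: [0.5196, -0.1492, 0.1074]
tool_rot: [0.692, 0.722, 0.003, 0.003]
ft_force: [-9.8, -1.1, 3.7]
grip_width: 0.0097
grip_force: 55.2
```

```bash
cat > f.py <<'E'
from rig import get_obs,vision
import numpy as np
from scipy.spatial.transform import Rotation as R
f=[]
for i in range(6): vision.camera("top");o=get_obs();f.append(np.r_[o['ft_force'],o['moment']])
print(o['time'],np.mean(f,0).round(2),o['position'].round(4),R.from_quat(o['tool_rot']).as_matrix()[:,2].round(4),o['grip_width'])
E
python3 pitch.py 8; python3 f.py
```

```text
15.8 [ 0.5196 -0.1491  0.1074] [-10.3  -2.7   2.6] [-0.37  2.35  0.03] [0.6918 0.7221 0.003  0.0029]
y,z,pitch [-0.1459  0.0199 -0.0296] 93.1686274509804
16.1 [-10.57  -2.18   2.43  -0.38   2.29   0.03] [ 0.5197 -0.1491  0.1074] [ 8.4e-03  3.0e-04 -1.0e+00] 0.009805388302595433
```

Emit:
apply_moves([
  {"offset": [0, 0, 0], "rot": [0, -0.2, 0]},
  {"offset": [0, 0, 0], "rot": [0, -0.4, 0]},
  {"offset": [0, 0, 0], "rot": [0, -0.6, 0]},
  {"offset": [0, 0, 0], "rot": [0, -0.6, 0]},
  {"offset": [0, 0, 0], "rot": [0, -0.6, 0]},
])

```text
time: 16.6
position: [0.5196, -0.1491, 0.1074]
tool_rot: [0.692, 0.722, 0.007, 0.007]
ft_force: [-10.1, -1.0, 2.0]
grip_width: 0.0096
grip_force: 55.2
```

```bash
python3 pitch.py 9; python3 f.py
```

```text
16.65 [ 0.5195 -0.1491  0.1074] [-9.6 -1.9  2. ] [-0.41  2.51  0.03] [0.6917 0.7222 0.0066 0.0065]
y,z,pitch [-0.1459  0.0198 -0.0306] 96.29803921568627
16.95 [-10.34  -2.26   2.32  -0.39   2.51   0.  ] [ 0.5196 -0.1491  0.1074] [ 1.860e-02  4.000e-04 -9.998e-01] 0.009568458244510783
```

The moment-to-force ratio rose and the panel stopped rotating with the tool, so it is now flush. Push of about 10.3 N means about 24.5 mm of travel, mid-green. Holding.

Emit:
apply_moves([
  {"offset": [0, 0, 0], "rot": [0, 0, 0]},
  {"offset": [0, 0, 0], "rot": [0, 0, 0]},
  {"offset": [0, 0, 0], "rot": [0, 0, 0]},
  {"offset": [0, 0, 0], "rot": [0, 0, 0]},
  {"offset": [0, 0, 0], "rot": [0, 0, 0]},
  {"offset": [0, 0, 0], "rot": [0, 0, 0]},
  {"offset": [0, 0, 0], "rot": [0, 0, 0]},
  {"offset": [0, 0, 0], "rot": [0, 0, 0]},
  {"offset": [0, 0, 0], "rot": [0, 0, 0]},
  {"offset": [0, 0, 0], "rot": [0, 0, 0]},
  {"offset": [0, 0, 0], "rot": [0, 0, 0]},
  {"offset": [0, 0, 0], "rot": [0, 0, 0]},
  {"offset": [0, 0, 0], "rot": [0, 0, 0]},
  {"offset": [0, 0, 0], "rot": [0, 0, 0]},
  {"offset": [0, 0, 0], "rot": [0, 0, 0]},
  {"offset": [0, 0, 0], "rot": [0, 0, 0]},
  {"offset": [0, 0, 0], "rot": [0, 0, 0]},
  {"offset": [0, 0, 0], "rot": [0, 0, 0]},
  {"offset": [0, 0, 0], "rot": [0, 0, 0]},
  {"offset": [0, 0, 0], "rot": [0, 0, 0]},
])

```text
time: 18.95
position: [0.5196, -0.1491, 0.1074]
tool_rot: [0.692, 0.722, 0.007, 0.007]
ft_force: [-9.5, -2.3, 1.8]
grip_width: 0.0096
grip_force: 55.2
```

Emit:
apply_moves([
  {"offset": [0, 0, 0], "rot": [0, 0, 0]},
  {"offset": [0, 0, 0], "rot": [0, 0, 0]},
  {"offset": [0, 0, 0], "rot": [0, 0, 0]},
  {"offset": [0, 0, 0], "rot": [0, 0, 0]},
  {"offset": [0, 0, 0], "rot": [0, 0, 0]},
  {"offset": [0, 0, 0], "rot": [0, 0, 0]},
  {"offset": [0, 0, 0], "rot": [0, 0, 0]},
  {"offset": [0, 0, 0], "rot": [0, 0, 0]},
  {"offset": [0, 0, 0], "rot": [0, 0, 0]},
  {"offset": [0, 0, 0], "rot": [0, 0, 0]},
])

```text
time: 19.95
position: [0.5195, -0.1491, 0.1074]
tool_rot: [0.692, 0.722, 0.007, 0.007]
ft_force: [-10.1, -2.6, 2.8]
grip_width: 0.0096
grip_force: 55.2
```

```bash
python3 f.py; python3 -c "
from rig import hand_in;print(hand_in())"
```

```text
20.25 [-10.31  -1.92   2.68  -0.41   2.49  -0.  ] [ 0.5196 -0.1491  0.1074] [ 1.860e-02  4.000e-04 -9.998e-01] 0.009909107872930738
the job is handed in; nothing more can be done
None
```

Handed in at 20 s, no verdict returned: blue panel gripped, on the bed, flush by force and tilt readings and centred to about 1–2 mm, held over 3 s at about 10.3 N (roughly 24.5 mm, mid-green); it dragged on the bed at up to 12 N on the way in, and I viewed 11 pictures, one over the limit.

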